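Unlatch the strip-length gauge, draw its arm out to the marker and hold

ROBOT

A 7-joint arm with a two-finger parallel gripper is mounted at the origin on a cart in front of the work surface, level with it; the furniture and walls round the work are solid. World frame = base frame: x ahead of the robot, y to its left, z up, the work surface at z = 0. Lengths are in m, angles in rad, forces in N, time in s.
With the tool pointing down it reaches from about 0.4 to 0.875 m from the base axis. Payload 19.3 kg.
Tool frame: the origin (TCP) lies midway between the tips of the shut fingers; the grasp point (between the pads) lies 19 mm behind it; z points along the fingers, y is the line along which they close (so a half turn about z gives the same grasp; the last joint's range is limited). The gripper opens to 85 mm and grips with 20 to 120 N. Pads are 22 mm wide; open, the fingers measure 114 mm over their backs; the gripper's body (76 mm by 85 mm) begins 54 mm behind the grasp point. The pads swing forward as they close: fully open they stand 13 mm farther back than shut.
Start: joints at [-1.233, 0.521, -0.036, 1.599, 0.021, 1.021, -0.113], TCP at [0.248, 0.574, 0.21] pointing down, gripper open.
Joint ranges: [-2.91, 2.91], [-0.3, 2.13], [-1.5, 1.42], [0.17, 2.43], [-1.26, 4.41], [0.16, 1.93], [-2.52, 2.52]. Speed limits (rad/s): [1.89, 1.89, 2.39, 2.39, 3.01, 3.01, 3.01].

INTERFACE

Orientations are given as [roll, pitch, yaw] about the fixed x, y, z axes, in that order (R = Rz(yaw) Ry(pitch) Rx(roll)).
In Python, from workcell import bot gives the robot as it stands.
- The arm moves only by the tool move_arm, never from a script. Its argument "moves" is a list that holds one entry, the list of rows, each a list of 7 numbers: the opening, from 0 (shut) to 1 (fully open), then the shift along the tool's x, y, z in units of 1000 mm (1.0 is 1000 mm), then the turn, a rotation vector about the tool's x, y, z in units of 2 pi rad (1.0 is 2 pi rad). A call has 1 to 5 rows; each row is the pose to reach, as a shift and turn from the pose commanded when the call began, along the tool's axes at that moment, turning the shorter way round; what a row does not reach only later rows make up. A row lasts 1/10 s, in which the tool goes at most 50 mm and 8.59 degrees, less where a joint would pass 70% of its speed; a pose out of reach is approached as far as the arm can. A call with a number of a shift or a turn outside -1 to 1 is refused whole. A call with a gripper value outside its range is refused whole. The fingers move at their own pace and stop on an object; "force" is the grip in N (left out, the last holds). Time passes only in rows, so rows that repeat a pose let the fingers close. It gives the time, the measured TCP pose, the force, the opening and the grip force at its end, in the units of the state.
- bot.observe(): the state, without advancing time (a new reading comes with each control period).
- bot.grab_frame(name): name is "scene" or "top" or "wrist"; returns the picture (400x640x3 uint8, red, green, blue); there is no depth.
- bot.camera_params(name): a dict with "vertical_fov" (degrees; the focal length in pixels is half the picture's height over the tangent of half this angle, whatever the lens; pixels are square), "cx", "cy" (the principal point, pixels), "R" (3x3) and "t" (3): a world point X has camera coordinates R X + t. Camera axes: x right, y down, z forward; pixel columns grow to the right and rows downward; lengths in m; the calibration is good to about 2 mm. A picture is of the moment at which its call begins: read the wrist's pose just before it. camera_params takes no time and is no camera call; for the wrist camera it gives the pose at the moment of the call.
- bot.job_done(): hands the job in; it is judged then, once.
The state is a dict: "clock": time; "qpos": joint angles; "qd": joint speeds; "joint_efforts": joint torques, N m; "position": TCP position; "tool_rot": TCP orientation; "force": force on the tool from outside, world axes, zero at the start; "moment": the same for the moment, N m; "grip_width": finger opening in m; "finger_force": force on a finger pad.
Only numpy, scipy, OpenCV 4.12 (cv2) and the standard library are available. Lean on these libraries where they do the work, as an engineer would, in place of code of your own. Each camera call takes 0.05 s, during which the arm holds its last target. There are 200 camera calls.

TASK

Set the strip-length gauge for cutting test strips: press the blue spring treadle right down to its stop, so that the red catch drops out of the arm's way, and let it up again. Then take the black grip across its orange lock button, squeeze the button in and, keeping it squeezed, draw the telescoping arm out along the scale until the pointer is exactly level with the yellow marker, and finish while holding it there, because a spring pulls the arm back. Leave the marker and everything else on the worktop as it is.

Things in the scene. Friction and masses are not known exactly. Their poses are not given: they have to be found in the camera images.
- strip_gauge: fixture, screwed down: grey base plate 155 x 345 x 10 mm with sleeve, telescoping arm, treadle, catch, scale. Origin on the worktop under the arm's centre line; z up, +y is the way the arm draws out, the -x side (scale, treadle nose, button) faces the robot roughly. Place and yaw differ each time. All axes below are this frame's; heights are above the worktop
- treadle (a joint): angle of the blue treadle, rad: 0 up (nose 0.30 rad above level), 0.30 pressed down to its stop (level). Springs back up. Needs 5 N down at the pad to start, 10 to 12 N at the stop. Hinge axis along y, far side, through x = 52 mm, y = -100 mm, 85 mm up. It pushes the red catch down and does not lift it again
- treadle_pad (a point): centre of the top of the ribbed black pad (58 x 54 mm) on the treadle's nose, moving with it: 140 mm from the hinge axis, 133 mm up when free, 92 mm up at the stop; moves some 8 mm towards -x on the way down
- catch (a joint): drop of the red catch, m: 0 up (the arm is blocked), about 0.026 when the treadle is at its stop; it stays where it is pushed. From 0.015 on the arm can pass
- grip (a point): black block on the arm, moving with it, with the orange lock button on its -x face; axes as the fixture's. This point lies over the arm's centre line, 92 mm up, the height to grip. Block 44 mm along y, from 72 to 118 mm up, back face at x = +15 mm; button face at x = -20 mm out, -14 mm in. So grip along x: 35 mm wide, 29 mm squeezed. Keep fingertips above 62 mm: arm and pointer lie below
- lock_button (a joint): travel of the orange lock button (34 x 34 mm face, 79 to 113 mm up), m: 0 out, 0.006 fully in, pressed towards +x; 3 N to start, 9 N fully in. The arm is locked at home until it is in by 0.0045; with the arm drawn out the lock rail alone keeps it in by only about 0.004
- gauge (a joint): how far the arm is drawn out towards +y, m: 0 home (locked), 0.105 at most. A spring pulls it back towards home with about 3 to 4 N plus a little friction
- pointer_tip (a point): tip of the pointer, a thin black finger with a red end, fixed under the grip and pointing to -x: at x = -54 mm and 54.5 mm up, at the same y as the grip
- marker_line (a point): top of the upright nib (2.5 mm thick along y) of the yellow marker clipped on the white scale bar, at x = -58 mm, 50.5 mm up; 40 to 88 mm from the pointer's home position, differing each time. Must not be shifted. The pointer is level with it when both have the same y in the fixture's frame
- petri_dish: closed clear petri dish, 62 mm wide, 16 high; a bystander, origin at the centre of its underside
- timer: small white lab timer with coloured keys, 66x58x20 mm; a bystander, origin at the centre of its underside
- alcohol_bottle: clear bottle with pale pink contents and white cap, 70 mm wide, 168 high; a bystander, origin at the centre of its underside
- forceps: steel forceps lying flat, 120 mm long; a bystander, origin at the centre of its underside
- amber_vial: brown glass vial with white cap, 26 mm wide, 50 high; a bystander, origin at the centre of its underside

How it is judged:
On the way, in this order (a step that is already met when the one before it is completed fails the run):
1. the treadle is pressed down to its stop (value of joint treadle above 0.28 rad), for 0.2 s.
2. the treadle is up again and the lock button is squeezed in by the fingers (value of joint treadle below 0.1 rad and value of joint lock_button above 0.0045 m and contact force between the fingers and gauge above 5 N), for 0.1 s.
At the end, for the whole second after the job is handed in: the fingers hold the grip (more than 5 N) with the lock button squeezed in by more than 4.5 mm, the pointer is within 4 mm of the marker along the scale and at rest, the red catch is down and the treadle is up (all of step 2 and y of pointer_tip in the frame of marker_line between -0.004 and 0.004 m and value of joint catch above 0.015 m and velocity of joint gauge between -0.005 and 0.005 m/s); the arm keeps its last pose, push and grip.
It fails at once if the yellow marker is shifted by more than 4 mm (distance of marker_line from where it was at the start of the episode above 0.004 m).
It fails at once if a bystander is moved by more than 20 mm (distance of any of petri_dish, timer, alcohol_bottle, forceps, amber_vial from where it was at the start of the episode above 0.02 m).
It also fails if it takes over 51 s, if anything falls off the work surface, if the arm or the gripper's body presses on something with over 40 N, if the wrist force passes 120 N, or if a joint passes its speed limit or range.

## Working session

There is one attempt and no reset: what is moved stays moved. The work goes in short steps, Python scripts to look and compute and a tool call to move; the robot and the scene stay as the last step left them, time stands still between calls to the robot, and variables do not carry over. Pictures are saved under pics/ and viewed, at most 10 in all, crops included, and the job is handed in when it is done.

Besides the shell and the picture viewer there is one more tool, called after "Emit:" by a JSON object that holds its "fn" and its "kwargs". move_arm: Moves the arm, as the interface text tells. Shifts and turns lie within -1 to 1; 1 stands for 1000 mm of shift or 2 pi rad of turn. Its arguments: {"type":"object","properties":{"moves":{"type":"array"},"force":{"type":"number"}},"required":["moves"]}

```bash
mkdir -p pics; ls
python3 - <<'E'
from workcell import bot
import cv2,numpy as np
s=bot.observe();print(s)
for n in ["scene","top"]:
    im=bot.grab_frame(n);cv2.imwrite(f"pics/{n}0.png",im[:,:,::-1]);p=bot.camera_params(n);print(n,p)
E
```

```text
pics
{'clock': 0.0, 'qpos': array([-1.23317513,  0.5220296 , -0.03630844,  1.59998016,  0.02120988,
        1.02108702, -0.11276473]), 'qd': array([-1.13081943e-03, -7.88728764e-04,  1.34970322e-03,  6.54869998e-04,
        1.93327034e-03, -7.18656154e-05, -1.24259336e-05]), 'joint_efforts': array([-1.40888584e-03, -9.27107477e+01,  1.97915688e+00, -3.69949257e+01,
        1.77501712e-02,  7.95638800e-03,  2.72771587e-05]), 'position': array([0.24779157, 0.57340433, 0.20962622]), 'tool_rot': array([-3.14047789e+00,  9.65734875e-05,  2.73378503e+00]), 'force': array([0.71268841, 0.16585324, 0.3858274 ]), 'moment': array([-0.05525109,  0.01749316,  0.0008975 ]), 'finger_force': 0.0, 'grip_width': 0.08540991043183375}
scene {'vertical_fov': 45.41702871343298, 'cx': 325.4822172086353, 'cy': 197.67871782293557, 'R': array([[ 0.78773037, -0.61569411,  0.02004081],
       [-0.44390598, -0.58989686, -0.67451403],
       [ 0.42711632,  0.52243895, -0.73798997]]), 't': array([-0.44941747,  0.36236769,  1.06931351])}
top {'vertical_fov': 56.306161050819746, 'cx': 318.0744262117175, 'cy': 203.484356670562, 'R': array([[-0.07274365, -0.99733826, -0.00497618],
       [-0.97311316,  0.07206823, -0.21876232],
       [ 0.21853866, -0.01107118, -0.97576549]]), 't': array([0.09508208, 0.59099358, 0.94213411])}
```

View pics/scene0.png

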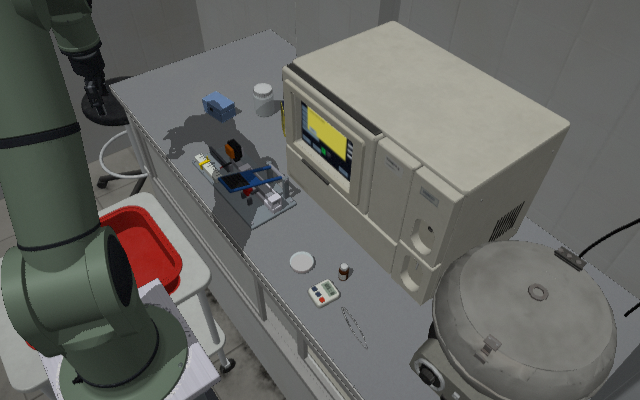

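View pics/top0.png

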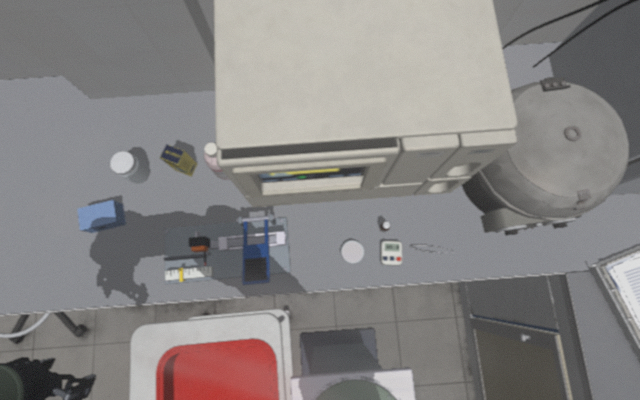

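The scene view shows the gauge at about (245,180). In the top view the plate spans columns 165–290 and rows 220–290, with the pad near (256,270), the grip near (200,243) and the yellow marker near (181,273). The draw direction is image-left, roughly world +y. Next I'll measure with colour masks.

```bash
cat > h.py <<'E'
import numpy as np,cv2
from workcell import bot
def ray(p,uv):
    f=200/np.tan(np.radians(p["vertical_fov"])/2)
    d=p["R"].T@np.array([(uv[0]-p["cx"])/f,(uv[1]-p["cy"])/f,1.]);return -p["R"].T@p["t"],d/np.linalg.norm(d)
def onz(p,uv,z):
    o,d=ray(p,uv);return o+d*(z-o[2])/d[2]
def tri(pa,a,pb,b):
    o1,d1=ray(pa,a);o2,d2=ray(pb,b)
    s=np.linalg.lstsq(np.c_[d1,-d2],o2-o1,rcond=None)[0]
    A,B=o1+s[0]*d1,o2+s[1]*d2;return (A+B)/2,np.linalg.norm(A-B)
RNG=dict(yellow=((22,120,110),(33,255,255)),orange=((5,150,80),(18,255,255)),blue=((105,120,40),(125,255,255)),red=((170,120,60),(180,255,255)))
def blobs(im,c,roi,amin=4):
    h=cv2.cvtColor(im,cv2.COLOR_RGB2HSV);m=cv2.inRange(h,*map(np.array,RNG[c]))
    k=np.zeros_like(m);x0,y0,x1,y1=roi;k[y0:y1,x0:x1]=1;m*=k
    n,l,s,ce=cv2.connectedComponentsWithStats(m)
    return [(ce[i].round(1).tolist(),s[i].tolist()) for i in range(1,n) if s[i][4]>=amin]
E
python3 - <<'E'
from h import *
a=cv2.imread("pics/top0.png")[:,:,::-1];b=cv2.imread("pics/scene0.png")[:,:,::-1]
pa,pb=bot.camera_params("top"),bot.camera_params("scene")
for c in RNG: print(c,"top",blobs(a,c,(150,205,300,300)),"scene",blobs(b,c,(180,130,305,230)))
A=cv2.resize(a[205:300,155:300],None,fx=5,fy=5,interpolation=cv2.INTER_CUBIC)
cv2.imwrite("pics/topc.png",A[:,:,::-1])
E
```

```text
yellow top [([180.8, 274.5], [179, 268, 4, 13, 34])] scene [([203.2, 162.6], [199, 160, 11, 9, 33])]
orange top [([198.4, 247.8], [192, 246, 13, 4, 35])] scene [([229.7, 148.9], [225, 144, 9, 12, 35])]
blue top [([260.9, 247.8], [244, 221, 25, 47, 248]), ([245.0, 225.6], [244, 222, 3, 9, 20]), ([252.8, 248.6], [252, 248, 3, 2, 5]), ([245.7, 255.3], [245, 253, 3, 5, 6])] scene [([250.5, 179.2], [218, 166, 64, 27, 449])]
red top [] scene []
```

View pics/topc.png

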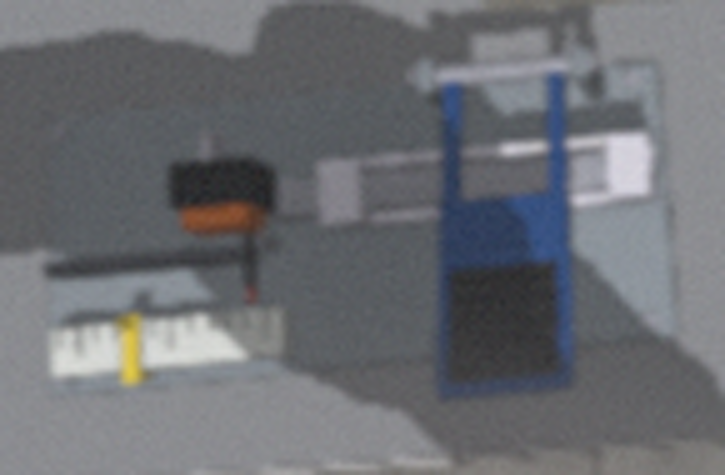

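The crop (5x, offset 155,205) shows the pad centre at crop (503,320), the grip's top black face at about (222,183), the red pointer end at (250,295), the yellow marker at (131,348), and plate corners at about (658,62) and (672,335). I'll turn these into points.

Run:
```python
from h import *
p=bot.camera_params("top");q=bot.camera_params("scene")
C=lambda x,y,z:onz(p,(155+x/5-.4,205+y/5-.4),z)
for n,a in dict(pad=(503,320,.133),padR=(557,318,.13),padL=(450,322,.13),griptop=(222,183,.118),ptr=(250,293,.0545),mark=(131,348,.045),markfar=(130,316,.05),pl_fr=(658,62,.01),pl_nr=(675,335,.01),pl_nl=(45,392,.01),pl_fl=(48,140,.01),sleeveR=(655,165,.07)).items(): print(n,C(*a).round(4))
print("tri orange",tri(p,(198.4,247.8),q,(229.7,148.9)),"yellow",tri(p,(180.8,274.5),q,(203.2,162.6)))
b=cv2.imread("pics/scene0.png")
cv2.imwrite("pics/scenec.png",cv2.resize(b[130:235,180:310],None,fx=5,fy=5,interpolation=cv2.INTER_CUBIC))
```

```text
pad [0.4315 0.2157 0.133 ]
padR [0.4307 0.19   0.13  ]
padL [0.4326 0.242  0.13  ]
griptop [0.5102 0.3561 0.118 ]
ptr [0.46   0.3615 0.0545]
mark [0.4366 0.4275 0.045 ]
markfar [0.453  0.4263 0.05  ]
pl_fr [0.5764 0.1436 0.01  ]
pl_nr [0.4239 0.1425 0.01  ]
pl_nl [0.4185 0.4868 0.01  ]
pl_fl [0.5572 0.4876 0.01  ]
sleeveR [0.5099 0.1435 0.07  ]
tri orange (array([0.49574078, 0.36145924, 0.10544293]), np.float64(0.0006881496674000136)) yellow (array([0.43572062, 0.43319028, 0.03052749]), np.float64(0.0020853778058960745))
```

View pics/scenec.png

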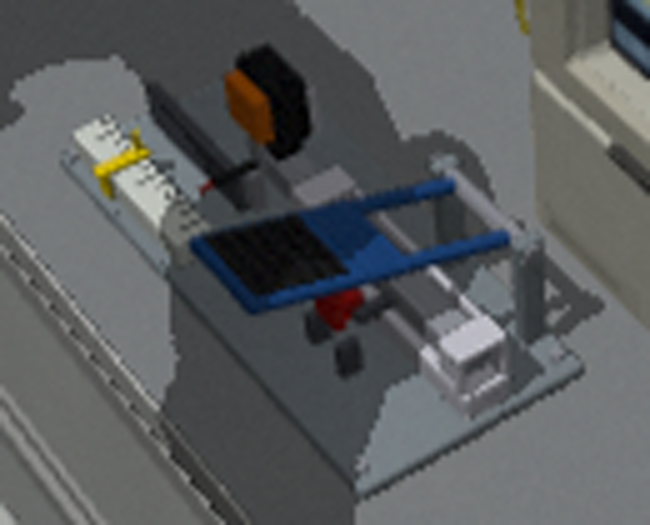

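The crop agrees with the layout: black pad on the treadle's nose, red catch under it, button facing the robot, pointer short of the marker. The plate yaw is about 0.02, and origin is near (0.514, 0.316). I'll move toward the gauge and take a close look from the wrist.

Emit:
{"fn": "move_arm", "kwargs": {"moves": [[[0,-0.208,-0.099,-0.04,0,0,0.118],[0,-0.208,-0.099,-0.04,0,0,0.118],[0,-0.208,-0.099,-0.04,0,0,0.118],[0,-0.208,-0.099,-0.04,0,0,0.118],[0,-0.208,-0.099,-0.04,0,0,0.118]]]}}

```text
clock: 0.6
position: [0.4018, 0.3974, 0.2508]
tool_rot: [3.141, 0.001, 1.984]
force: [0.6, 1.5, -0.0]
grip_width: 0.0127
finger_force: 0.0
```

```bash
cat >> h.py <<'E'
from scipy.spatial.transform import Rotation as Ro
def togo(P,yaw):
    s=bot.observe();R=Ro.from_euler("xyz",s["tool_rot"]);T=Ro.from_euler("xyz",[np.pi,0,yaw])
    print("now",s["clock"],s["position"].round(4),s["tool_rot"].round(3),"F",s["force"].round(1),"grip",round(s["grip_width"],4),round(s["finger_force"],1))
    print("shift",(R.inv().apply(np.array(P)-s["position"])).round(4),"turn",((R.inv()*T).as_rotvec()/2/np.pi).round(4))
E
python3 - <<'E'
from h import *
togo([.4315,.2157,.18],1.59)
p=bot.camera_params("wrist");im=bot.grab_frame("wrist");cv2.imwrite("pics/w1.png",im[:,:,::-1]);np.save("w1.npy",p,allow_pickle=True)
print((-p["R"].T@p["t"]).round(3),p["R"][2].round(3))
E
```

```text
now 0.6 [0.4018 0.3974 0.2508] [3.141e+00 1.000e-03 1.984e+00] F [ 0.6  1.5 -0. ] grip 0.0127 0.0
shift [-0.1783 -0.0456  0.0709] turn [0.0001 0.0001 0.0626]
[0.373 0.463 0.415] [ 0.115 -0.261 -0.959]
```

View pics/w1.png

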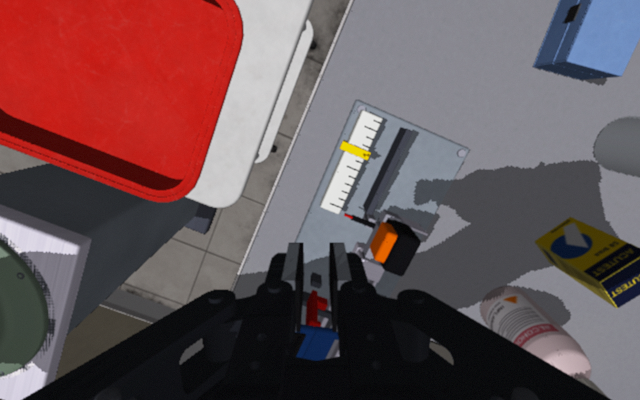

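The wrist view shows the scale running from (370,110) to (333,212), the yellow marker at (354,150) with its nib near (370,154), the red pointer end at (348,216), the orange button at (382,240), and the grip and catch by the fingers. Now I'll press the treadle.

Emit:
{"fn": "move_arm", "kwargs": {"moves": [[[0,-0.177,-0.049,0.071,0,0,0.0626],[0,-0.177,-0.049,0.071,0,0,0.0626],[0,-0.177,-0.049,0.071,0,0,0.0626],[0,-0.177,-0.049,0.071,0,0,0.0626],[0,-0.177,-0.049,0.071,0,0,0.0626]]]}}

```text
clock: 1.15
position: [0.4269, 0.2131, 0.1776]
tool_rot: [-3.139, 0.003, 1.594]
force: [0.3, 0.2, 0.9]
grip_width: 0.0002
finger_force: 0.0
```

Emit:
{"fn": "move_arm", "kwargs": {"moves": [[[0,0,0,0.03,0,0,0],[0,0,0,0.045,0,0,0],[0,0,0,0.06,0,0,0],[0,0,0,0.06,0,0,0],[0,0,0,0.06,0,0,0]]]}}

```text
clock: 1.65
position: [0.4272, 0.219, 0.1194]
tool_rot: [-3.141, 0.0, 1.6]
force: [-0.2, -1.0, 0.8]
grip_width: 0.0001
finger_force: 0.0
```

Run:
```python
from h import *
p=np.load("w1.npy",allow_pickle=True).item();im=cv2.imread("pics/w1.png")[:,:,::-1]
RNG["red"]=((0,150,90),(8,255,255))
for c in ["yellow","orange","red"]: print(c,blobs(im,c,(300,90,420,260)))
g=cv2.cvtColor(im,cv2.COLOR_RGB2HSV);m=((g[...,1]<40)&(g[...,2]>185)).astype(np.uint8);m[:,:315]=0;m[:,400:]=0;m[:95]=0;m[230:]=0
c=max(cv2.findContours(m,0,1)[0],key=cv2.contourArea);r=cv2.minAreaRect(np.argwhere(m)[:,::-1].astype(np.float32));b=cv2.boxPoints(r);print(r)
for q in b: print(onz(p,q,.04).round(4))
print(togo([.4275,.2157,.10],1.59))
```

```text
yellow [([354.9, 150.1], [340, 141, 31, 19, 266])]
orange [([382.9, 242.0], [370, 222, 28, 38, 653])]
red [([348.5, 215.8], [345, 214, 8, 4, 15])]
((350.5876770019531, 162.4278564453125), (21.119199752807617, 105.49447631835938), 23.96249008178711)
[0.425 0.356 0.04 ]
[0.4233 0.4768 0.04  ]
[0.4469 0.4771 0.04  ]
[0.4507 0.3554 0.04  ]
now 1.65 [0.4272 0.219  0.1194] [-3.141  0.     1.6  ] F [-0.2 -1.   0.8] grip 0.0001 0.0
shift [-0.0033  0.0002  0.0194] turn [-0.0001  0.      0.0015]
None
```

Run:
```python
from h import *
b=bot.grab_frame("scene")[:,:,::-1];a=bot.grab_frame("top")[:,:,::-1]
A=cv2.resize(a[180:300,180:300],None,fx=4,fy=4,interpolation=cv2.INTER_CUBIC)
B=cv2.resize(b[110:230,200:300],None,fx=4,fy=4,interpolation=cv2.INTER_CUBIC)
cv2.imwrite("pics/c2.png",np.hstack([B,A[:480]]))
s=bot.observe();print(s["position"],s["force"],s["clock"])
```

```text
[0.42753045 0.21914754 0.11989832] [ 0.1239916  -0.82275385  0.08661045] 1.75
```

View pics/c2.png

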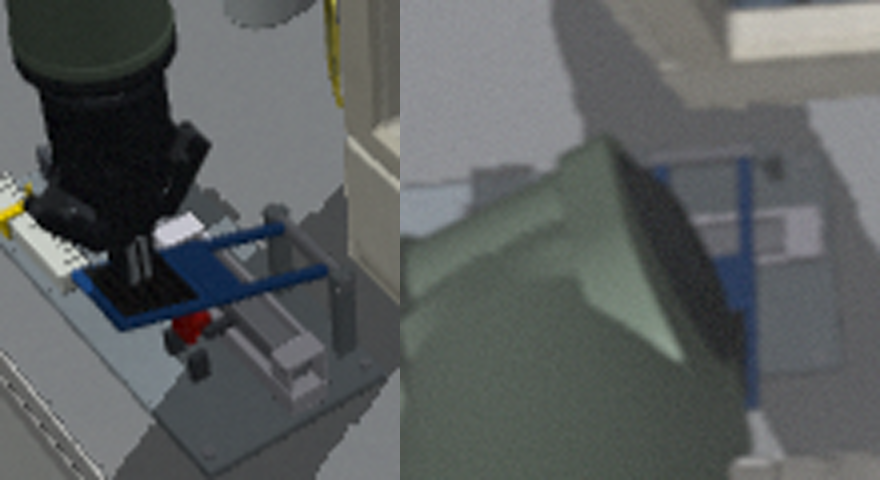

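The fingers stand over the pad's middle, at or just above it. I'll keep going down slowly and watch the force.

Emit:
{"fn": "move_arm", "kwargs": {"moves": [[[0,0,0,0.007,0,0,0],[0,0,0,0.014,0,0,0],[0,0,0,0.014,0,0,0]]]}}

```text
clock: 2.05
position: [0.4272, 0.219, 0.1047]
tool_rot: [-3.142, -0.0, 1.599]
force: [0.5, 2.1, 4.4]
grip_width: 0.0001
finger_force: 2.1
```

Emit:
{"fn": "move_arm", "kwargs": {"moves": [[[0,0,0,0.005,0,0,0],[0,0,0,0.01,0,0,0],[0,0,0,0.01,0,0,0]]]}}

```text
clock: 2.35
position: [0.4271, 0.2189, 0.095]
tool_rot: [-3.141, 0.0, 1.599]
force: [-1.6, 0.2, 4.4]
grip_width: 0.0001
finger_force: 2.7
```

Emit:
{"fn": "move_arm", "kwargs": {"moves": [[[0,0,0,0.004,0,0,0],[0,0,0,0.006,0,0,0],[0,0,0,0.006,0,0,0]]]}}

```text
clock: 2.65
position: [0.4269, 0.2188, 0.0892]
tool_rot: [-3.141, 0.0, 1.599]
force: [-3.5, -0.6, 7.0]
grip_width: -0.0002
finger_force: 3.2
```

Run:
```python
from h import *
s=bot.observe();print(s["position"],s["force"],s["moment"],s["clock"])
b=bot.grab_frame("scene")[:,:,::-1]
cv2.imwrite("pics/c3.png",cv2.resize(b[140:230,200:300],None,fx=6,fy=6,interpolation=cv2.INTER_CUBIC))
print(bot.observe()["force"])
```

```text
[0.42689773 0.21883405 0.08917498] [-3.47385503 -0.61810704  6.99902793] [0.15226773 0.83266303 0.00770933] 2.65
[-3.68649677  1.06074329  6.87237916]
```

View pics/c3.png

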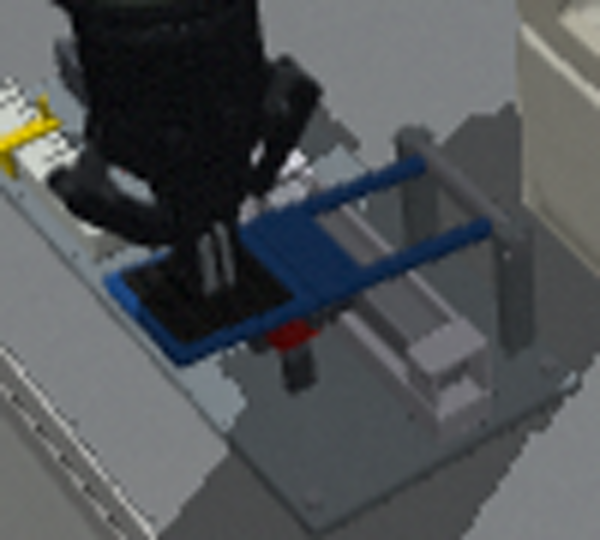

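The treadle is partly down, with the fingers a little toward the hinge side of the pad, and the red catch is dropping. I'll go on until the force rises sharply at the stop.

Emit:
{"fn": "move_arm", "kwargs": {"moves": [[[0,0,0,0.005,0,0,0],[0,0,0,0.005,0,0,0]]]}}

```text
clock: 2.9
position: [0.427, 0.2189, 0.0841]
tool_rot: [-3.141, -0.0, 1.599]
force: [-2.3, 1.2, 7.5]
grip_width: -0.0002
finger_force: 3.4
```

Emit:
{"fn": "move_arm", "kwargs": {"moves": [[[0,0,0,0.004,0,0,0],[0,0,0,0.004,0,0,0]]]}}

```text
clock: 3.1
position: [0.4268, 0.2189, 0.0801]
tool_rot: [-3.141, 0.0, 1.599]
force: [-3.4, 2.0, 7.6]
grip_width: 0.0005
finger_force: 3.6
```

Emit:
{"fn": "move_arm", "kwargs": {"moves": [[[0,0,0,0.004,0,0,0],[0,0,0,0.004,0,0,0]]]}}

```text
clock: 3.3
position: [0.4269, 0.2189, 0.0761]
tool_rot: [-3.141, -0.0, 1.599]
force: [-4.1, 1.5, 8.8]
grip_width: -0.0003
finger_force: 3.8
```

Emit:
{"fn": "move_arm", "kwargs": {"moves": [[[0,0,0,0.003,0,0,0],[0,0,0,0.003,0,0,0]]]}}

```text
clock: 3.5
position: [0.4266, 0.2189, 0.0731]
tool_rot: [-3.14, 0.0, 1.599]
force: [-5.0, 0.3, 8.3]
grip_width: -0.0
finger_force: 4.1
```

Emit:
{"fn": "move_arm", "kwargs": {"moves": [[[0,0,0,0.003,0,0,0],[0,0,0,0.003,0,0,0]]]}}

```text
clock: 3.7
position: [0.4267, 0.219, 0.0706]
tool_rot: [-3.14, -0.0, 1.599]
force: [-6.6, 0.2, 14.3]
grip_width: -0.0002
finger_force: 7.4
```

Run:
```python
from h import *
s=bot.observe();print(s["position"],s["force"],s["clock"])
b=bot.grab_frame("scene")[:,:,::-1]
cv2.imwrite("pics/c4.png",cv2.resize(b[140:230,200:300],None,fx=6,fy=6,interpolation=cv2.INTER_CUBIC))
```

```text
[0.42667378 0.21895978 0.07055322] [-6.57963887  0.15999015 14.25086627] 3.7
```

View pics/c4.png

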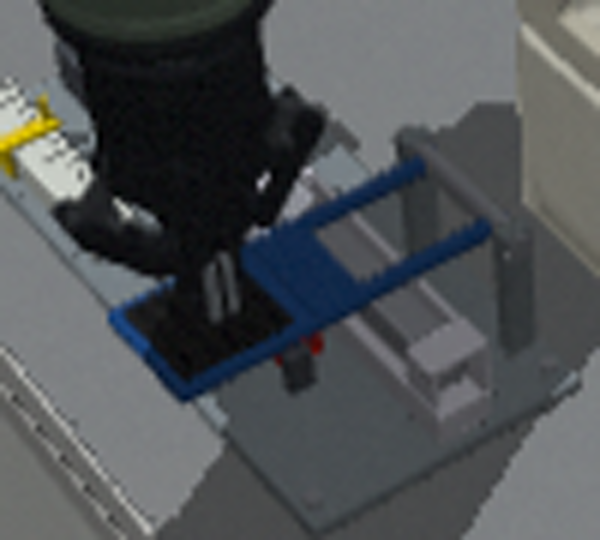

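The treadle is now level, the catch is low and the force jumped to 14 N, so this is the stop. I'll press 2 mm more, hold, then lift up and back. The stop came about 20 mm lower than the text says, so I'll check heights from the wrist before gripping.

Emit:
{"fn": "move_arm", "kwargs": {"moves": [[[0,0,0,0.002,0,0,0],[0,0,0,0.002,0,0,0],[0,0,0,0.002,0,0,0],[0,0,0,0.002,0,0,0],[0,0,0,0.002,0,0,0]]]}}

```text
clock: 4.25
position: [0.4268, 0.2191, 0.07]
tool_rot: [-3.141, -0.001, 1.599]
force: [-16.6, -4.4, 57.3]
grip_width: 0.0003
finger_force: 28.7
```

Emit:
{"fn": "move_arm", "kwargs": {"moves": [[[0,0,0,-0.02,0,0,0],[0,0,0,-0.05,0,0,0],[0,0,0,-0.08,0,0,0],[0,0,0,-0.13,0,0,0],[0,0,0,-0.15,0,0,0]]]}}

```text
clock: 4.75
position: [0.4283, 0.219, 0.2218]
tool_rot: [3.138, -0.002, 1.598]
force: [0.5, 0.7, 0.2]
grip_width: -0.0001
finger_force: 0.0
```

Emit:
{"fn": "move_arm", "kwargs": {"moves": [[[1,0.05,0.02,0,0,0,0],[1,0.1,0.02,0,0,0,0],[1,0.14,0.02,0,0,0,0],[1,0.14,0.02,0,0,0,0],[1,0.14,0.02,0,0,0,0]]]}}

```text
clock: 5.25
position: [0.443, 0.3596, 0.2177]
tool_rot: [-3.141, 0.001, 1.6]
force: [0.5, -1.3, -0.3]
grip_width: 0.0723
finger_force: 0.0
```

Run:
```python
from h import *
RNG["red"]=((0,150,90),(8,255,255))
s=bot.observe();print(s["clock"],s["position"],s["tool_rot"])
p=bot.camera_params("wrist");im=bot.grab_frame("wrist");cv2.imwrite("pics/w2.png",im[:,:,::-1]);np.save("w2.npy",p,allow_pickle=True)
print((-p["R"].T@p["t"]).round(3))
for c in ["yellow","orange","red"]: print(c,[b for b in blobs(im,c,(150,0,640,400)) if b[1][4]<3000])
q=np.load("w1.npy",allow_pickle=True).item();w=cv2.imread("pics/w1.png")[:,:,::-1]
cv2.imwrite("pics/w12.png",np.vstack([im[:,:,::-1][40:340,160:560],cv2.resize(w[95:260,310:430,::-1],(400,550))[:290]]))
t=bot.camera_params("top");print("topcam",(-t["R"].T@t["t"]).round(3))
```

```text
5.25 [0.44298304 0.35959308 0.21770913] [-3.14117905e+00  9.88959898e-04  1.60032676e+00]
[0.441 0.432 0.381]
yellow [([310.7, 100.8], [293, 96, 36, 11, 350])]
orange [([373.5, 186.3], [363, 163, 20, 45, 646])]
red [([331.0, 173.5], [327, 173, 9, 2, 18]), ([341.5, 269.9], [336, 267, 12, 7, 82]), ([334.2, 293.6], [329, 285, 12, 19, 209])]
topcam [0.376 0.063 1.049]
```

View pics/w2.png

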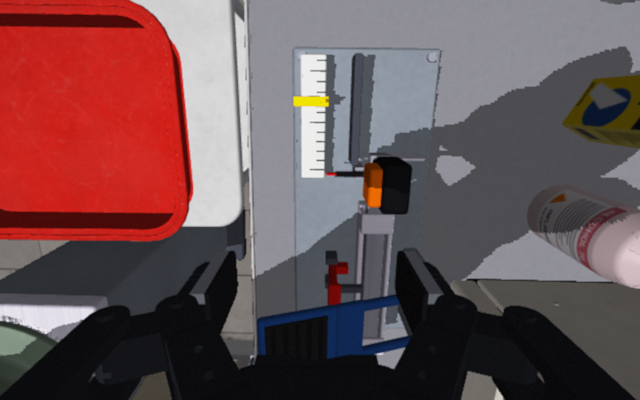

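The treadle is up again and the stop was clearly reached (57 N held). The wrist view shows the marker at (311,101), pointer red end at (331,173), orange button at (373,186), and the black block over columns 378–411 and rows 157–214. The bottle at (580,230) stands well to the right. Now I'll triangulate from the two wrist positions.

Run:
```python
from h import *
p,q=[np.load(f,allow_pickle=True).item() for f in("w1.npy","w2.npy")]
t,s=bot.camera_params("top"),bot.camera_params("scene")
R=lambda r:(r[0].round(4),round(r[1],4))
print("red",R(tri(p,(348.5,215.8),q,(331,173.5))))
print("yel",R(tri(p,(354.9,150.1),q,(310.7,100.8))))
print("ora",R(tri(p,(382.9,242),q,(373.5,186.3))))
print("yel scene-w2",R(tri(s,(203.2,162.6),q,(310.7,100.8))),"ora scene-w2",R(tri(s,(229.7,148.9),q,(373.5,186.3))))
print("yel top-w2",R(tri(t,(180.8,274.5),q,(310.7,100.8))))
for z in(.0345,.0545): print("ptr",onz(q,(331,173.5),z).round(4))
for z in(.035,.0505): print("marktip",onz(q,(328,101),z).round(4))
for z in(.10,.118):print("block",[onz(q,c,z).round(4) for c in((380,158),(411,158),(411,212),(383,213))])
print("plate",[onz(q,c,.01).round(4) for c in((294,48),(440,48),(294,240))])
```

```text
red (array([0.4586, 0.363 , 0.0542]), np.float64(0.0))
yel (array([0.4359, 0.4331, 0.0336]), np.float64(0.0))
ora (array([0.4961, 0.3605, 0.0909]), np.float64(0.0012))
yel scene-w2 (array([0.4353, 0.4334, 0.0307]), np.float64(0.0011)) ora scene-w2 (array([0.495 , 0.3628, 0.104 ]), np.float64(0.0032))
yel top-w2 (array([0.4363, 0.4331, 0.0298]), np.float64(0.0009))
ptr [0.4596 0.3588 0.0345]
ptr [0.4586 0.363  0.0545]
marktip [0.4534 0.4335 0.035 ]
marktip [0.4528 0.4334 0.0505]
block [array([0.4978, 0.3874, 0.1   ]), array([0.5245, 0.3882, 0.1   ]), array([0.53  , 0.3393, 0.1   ]), array([0.5048, 0.3376, 0.1   ])]
block [array([0.4942, 0.3903, 0.118 ]), array([0.5192, 0.391 , 0.118 ]), array([0.5243, 0.3452, 0.118 ]), array([0.5007, 0.3436, 0.118 ])]
plate [array([0.4169, 0.4852, 0.01  ]), array([0.5683, 0.4896, 0.01  ]), array([0.4191, 0.2694, 0.01  ])]
```

Run:
```python
from h import *
for f,pos,rot,px,L in(("w1",[.4018,.3974,.2508],[3.141,.001,1.984],(316,243),(12.7e-3,29)),("w2",[.443,.3596,.2177],[-3.1412,.001,1.6003],(317,254),(.0723,160))):
    p=np.load(f+".npy",allow_pickle=True).item();F=200/np.tan(np.radians(p["vertical_fov"])/2)
    T=Ro.from_euler("xyz",rot);o,d=ray(p,px);o=T.inv().apply(o-pos);d=T.inv().apply(d)
    zc=T.inv().apply(p["R"].T@[0,0,1])
    print(f,"F",F,"cam in tool",o.round(4),"dir",d.round(3))
    for x in(-.011,0,.011): print(x,(o+d*(x-o[0])/d[0]).round(4))
    D=F*L[0]/L[1];print("by width:",(o+d*D/(d@zc)).round(4))
```

```text
w1 F 328.0833392186498 cam in tool [ 0.0717  0.0002 -0.1638] dir [-0.406  0.     0.914]
-0.011 [-0.011   0.0002  0.0224]
0 [ 0.      0.0002 -0.0024]
0.011 [ 0.011   0.0002 -0.0272]
by width: [ 0.0129  0.0002 -0.0314]
w2 F 328.0833392186498 cam in tool [ 0.072   0.0004 -0.1638] dir [-0.436  0.003  0.9  ]
-0.011 [-0.011   0.001   0.0074]
0 [ 0.      0.0009 -0.0153]
0.011 [ 0.011   0.0009 -0.038 ]
by width: [ 0.0065  0.0009 -0.0286]
```

```bash
python3 -c "
import cv2
a=cv2.imread('pics/w1.png')[220:340,240:390];cv2.imwrite('pics/tips.png',cv2.resize(a,None,fx=5,fy=5,interpolation=cv2.INTER_CUBIC))"
```

```text
(no output)
```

View pics/tips.png

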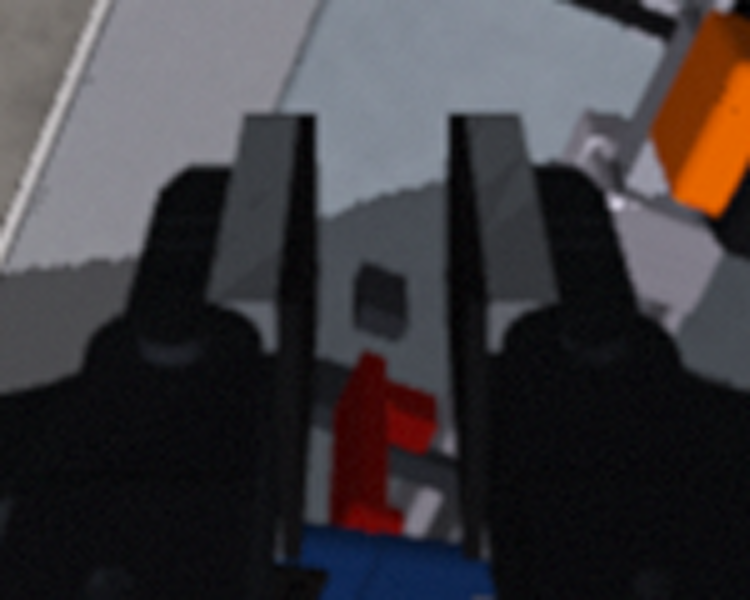

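Both the picture and the press show that the real fingertips end about 20 mm short of the reported TCP when shut, and about 25 mm short at 35 mm opening. The pointer height of 54 mm matches the text, so the fixture is where it should be and I'll allow for the offset on the tool. Next, the block's edges across x.

Run:
```python
from h import *
q=np.load("w2.npy",allow_pickle=True).item();im=cv2.imread("pics/w2.png")[:,:,::-1]
g=cv2.cvtColor(im,cv2.COLOR_RGB2HSV);o=cv2.inRange(g,np.array(RNG["orange"][0]),np.array(RNG["orange"][1]))
for r in(165,172,180,188,196,204,210):
    c=np.nonzero(o[r,350:400])[0]+350; k=np.nonzero(im[r,360:430].max(1)<55)[0]+360
    print(r,c.min() if len(c) else 0,c.max() if len(c) else 0,k.min(),k.max(),im[r,376:416:3].max(1))
    if len(c): print("   face low",onz(q,(c.min(),r),.079).round(4),"back top",onz(q,(k.max()+.5,r),.118).round(4))
```

```text
165 369 377 379 410 [85 39  7  8 11 11 11 10  9 11  8 20 89 87]
   face low [0.4923 0.3773 0.079 ] back top [0.5194 0.3853 0.118 ]
172 370 382 360 411 [137 138  98  10  12  13  14  10  13  13  11   9  74  86]
   face low [0.4938 0.3707 0.079 ] back top [0.5209 0.3796 0.118 ]
180 364 381 383 410 [138 141  72  10  15  10  13  13  11  13  13  11 108 133]
   face low [0.4887 0.3629 0.079 ] back top [0.5208 0.3729 0.118 ]
188 364 381 382 409 [198 199  35  20  17  19  17  14  13  13  14  21  87  86]
   face low [0.4892 0.3551 0.079 ] back top [0.5208 0.3661 0.118 ]
196 364 381 382 409 [233 234  24  18  20  21  24  25  22  21  20  48  86  86]
   face low [0.4898 0.3472 0.079 ] back top [0.5215 0.3592 0.118 ]
204 367 380 381 408 [234 237  18  21  22  23  23  22  22  22  19  72  86  84]
   face low [0.4933 0.3392 0.079 ] back top [0.5214 0.3522 0.118 ]
210 0 0 366 407 [94 85 16 20 21 22 22 22 22 24 15 86 86 87]
```

The button face gives an axis at x ≈ 0.509, the back face 0.506 and the pointer 0.5095, so I take 0.508 with y ≈ 0.362. I'll go over the grip, then down astride it.

Emit:
{"fn": "move_arm", "kwargs": {"moves": [[[1,0,0.04,0,0,0,0],[1,0,0.065,0.03,0,0,0],[1,0,0.065,0.07,0,0,0],[1,0,0.065,0.11,0,0,0],[1,0,0.065,0.11,0,0,0]]]}}

```text
clock: 5.8
position: [0.5065, 0.3581, 0.1041]
tool_rot: [-3.136, 0.005, 1.597]
force: [-0.9, 0.2, 0.1]
grip_width: 0.0856
finger_force: 0.0
```

Run:
```python
from h import *
togo([.508,.362,.048],1.595)
p=bot.camera_params("wrist");im=bot.grab_frame("wrist");cv2.imwrite("pics/w3.png",im[:,:,::-1]);np.save("w3.npy",p,allow_pickle=True)
```

```text
now 5.8 [0.5065 0.3581 0.1041] [-3.136  0.005  1.597] F [-0.9  0.2  0.1] grip 0.0856 0.0
shift [0.0042 0.0019 0.0561] turn [-0.0009  0.0008  0.0004]
```

View pics/w3.png

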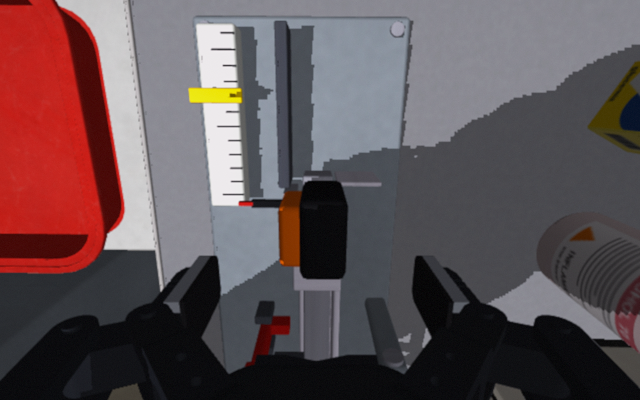

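The view shows the block centred between the open fingers (mid column 313 against 316), with the pointer's red end at (246,203) and the marker at (216,96). I've reached the picture limit, so from here I use numbers only.

Run:
```python
from h import *
RNG["red"]=((0,150,90),(8,255,255))
q=np.load("w3.npy",allow_pickle=True).item();p=np.load("w2.npy",allow_pickle=True).item();im=cv2.imread("pics/w3.png")[:,:,::-1]
for c in ["yellow","orange","red"]: print(c,[b for b in blobs(im,c,(150,20,420,260))])
d=im[:,:,:].max(2)
for col in(320,335): print(col,d[170:300:3,col])
for c in((325,278.5),): print("near top edge",onz(q,c,.118).round(4))
for c in((325,182.),): print("far edge",onz(q,c,.118).round(4),onz(q,c,.072).round(4))
print("left/right at row 230",onz(q,(280,230),.1).round(4),onz(q,(346.5,230),.118).round(4))
print(tri(p,(331,173.5),q,blobs(im,"red",(200,180,270,220))[0][0]))
```

```text
yellow [([215.0, 95.0], [188, 88, 55, 16, 794])]
orange [([289.4, 227.3], [279, 192, 22, 68, 1301])]
red [([245.2, 203.4], [239, 202, 14, 4, 51])]
320 [123  56  73  94   5   7   6   6   8   5   9  17  10  11   9  11  12   9
  13  12  12  10   8  10   9  15  13  11  10  11  11  12   7  12  13  11
  20 136 136 134 115  90  91  92]
335 [ 85  75  72  77   5   5   8   9   8  10  12  15  10  11  11  12  12  11
  13  12   8  13  10  13  10  10   8  12  12  10  10  12  12  11  12  14
  23 136 137 135 126 126 126 127]
near top edge [0.5121 0.3438 0.118 ]
far edge [0.5103 0.3946 0.118 ] [0.5117 0.3835 0.072 ]
left/right at row 230 [0.4871 0.3625 0.1   ] [0.5217 0.3708 0.118 ]
(array([0.45853065, 0.36316693, 0.05546882]), np.float64(0.00016339524500792686))
```

Emit:
{"fn": "move_arm", "kwargs": {"moves": [[[1,0.005,0.001,0.0,0,0,0],[1,0.005,0.001,0.02,0,0,0],[1,0.005,0.001,0.04,0,0,0],[1,0.005,0.001,0.056,0,0,0],[1,0.005,0.001,0.056,0,0,0]]]}}

```text
clock: 6.35
position: [0.5089, 0.3662, 0.0519]
tool_rot: [-3.141, 0.0, 1.599]
force: [-0.6, 1.2, 0.2]
grip_width: 0.0853
finger_force: 0.0
```

Run:
```python
from h import *
togo([.5075,.3635,.048],1.595)
```

```text
now 6.35 [0.5089 0.3662 0.0519] [-3.141  0.     1.599] F [-0.6  1.2  0.2] grip 0.0853 0.0
shift [-0.0027 -0.0015  0.0039] turn [-0.0001  0.0001  0.0007]
```

Emit:
{"fn": "move_arm", "kwargs": {"moves": [[[1,-0.003,-0.0015,0.004,0,0,0],[0,-0.003,-0.0015,0.004,0,0,0],[0,-0.003,-0.0015,0.004,0,0,0],[0,-0.003,-0.0015,0.004,0,0,0],[0,-0.003,-0.0015,0.004,0,0,0]]], "force": 40}}

```text
clock: 6.85
position: [0.5073, 0.3634, 0.0486]
tool_rot: [-3.141, -0.0, 1.599]
force: [7.1, 0.7, 21.8]
grip_width: 0.0284
finger_force: 36.4
```

Emit:
{"fn": "move_arm", "kwargs": {"moves": [[[0,0,0,0,0,0,0],[0,0,0,0,0,0,0],[0,0,0,0,0,0,0]]]}}

```text
clock: 7.15
position: [0.5075, 0.3633, 0.0487]
tool_rot: [-3.141, -0.0, 1.599]
force: [-4.0, -0.5, 6.4]
grip_width: 0.0283
finger_force: 39.6
```

The button is fully squeezed (28.3 mm wide at 40 N). I'll draw out about 70 mm in two steps.

Emit:
{"fn": "move_arm", "kwargs": {"moves": [[[0,0.005,0,0,0,0,0],[0,0.013,0,0,0,0,0],[0,0.022,0,0,0,0,0],[0,0.031,0,0,0,0,0],[0,0.04,0,0,0,0,0]]]}}

```text
clock: 7.65
position: [0.5067, 0.4027, 0.0487]
tool_rot: [-3.141, 0.001, 1.598]
force: [-1.9, -5.9, 7.8]
grip_width: 0.0282
finger_force: 40.1
```

Emit:
{"fn": "move_arm", "kwargs": {"moves": [[[0,0.01,0,0,0,0,0],[0,0.02,0.0005,0,0,0,0],[0,0.03,0.0005,0,0,0,0],[0,0.03,0.0005,0,0,0,0],[0,0.03,0.0005,0,0,0,0]]]}}

```text
clock: 8.15
position: [0.5061, 0.4332, 0.0487]
tool_rot: [-3.141, 0.0, 1.599]
force: [-3.2, -3.7, 8.5]
grip_width: 0.0281
finger_force: 39.9
```

Run:
```python
from h import *
RNG["red"]=((0,150,90),(8,255,255))
togo([.5065,.4335,.0487],1.599)
q=bot.camera_params("wrist");im=bot.grab_frame("wrist");cv2.imwrite("pics/w4.png",im[:,:,::-1])
for c in ["yellow","red"]: print(c,[(b,onz(q,b[0],.0545 if c=="red" else .034).round(4)) for b in blobs(im,c,(130,20,420,400))])
q3=np.load("w3.npy",allow_pickle=True).item();print("w3",onz(q3,(245.2,203.4),.0545),onz(q3,(215,95),.034),onz(q3,(239,96),.0505))
```

```text
now 8.15 [0.5061 0.4332 0.0487] [-3.141  0.     1.599] F [-3.2 -3.7  8.5] grip 0.0281 39.9
shift [0.0003 0.0004 0.    ] turn [-0.0001  0.     -0.    ]
yellow [(([194.4, 228.3], [164, 220, 63, 24, 998]), array([0.4357, 0.4331, 0.034 ]))]
red [(([221.9, 244.6], [212, 242, 20, 6, 84]), array([0.4573, 0.4326, 0.0545]))]
w3 [0.45833988 0.36277777 0.0545    ] [0.43600764 0.43290562 0.034     ] [0.45608462 0.43255604 0.0505    ]
```

The spring pulls back 3.7 N, so the arm is held, and the pointer is about 1 mm short. I'll check the nib itself against the pointer.

Run:
```python
from h import *
q=bot.camera_params("wrist");im=cv2.imread("pics/w4.png")[:,:,::-1]
g=cv2.cvtColor(im,cv2.COLOR_RGB2HSV);m=cv2.inRange(g,np.array((20,90,60)),np.array((35,255,255)))
for c in range(164,236,4):
    r=np.nonzero(m[200:260,c])[0]+200
    if len(r): print(c,r.min(),r.max(),onz(q,(c,r.min()),.034).round(4)[:2],"top lower row",onz(q,(c,r.max()),.0505).round(4)[:2])
m=cv2.inRange(g,np.array((0,110,60)),np.array((8,255,255)))
for c in range(212,234,4):
    r=np.nonzero(m[235:255,c])[0]+235
    if len(r): print("red",c,r.min(),r.max(),onz(q,(c,r.mean()),.0545).round(4)[:2])
```

```text
164 221 230 [0.4185 0.437 ] top lower row [0.4259 0.4382]
168 220 236 [0.4209 0.4377] top lower row [0.4277 0.4348]
172 218 236 [0.4233 0.439 ] top lower row [0.4298 0.4349]
176 215 236 [0.4258 0.4409] top lower row [0.432  0.4349]
180 220 236 [0.4278 0.4379] top lower row [0.4341 0.435 ]
184 220 236 [0.4301 0.4379] top lower row [0.4362 0.4351]
188 220 236 [0.4324 0.438 ] top lower row [0.4384 0.4351]
192 220 236 [0.4348 0.4381] top lower row [0.4405 0.4352]
196 220 236 [0.4371 0.4381] top lower row [0.4426 0.4352]
200 220 236 [0.4394 0.4382] top lower row [0.4447 0.4353]
204 220 242 [0.4417 0.4382] top lower row [0.4466 0.4319]
208 220 243 [0.444  0.4383] top lower row [0.4487 0.4314]
212 220 238 [0.4463 0.4384] top lower row [0.4511 0.4343]
216 220 236 [0.4486 0.4384] top lower row [0.4533 0.4355]
220 220 236 [0.4509 0.4385] top lower row [0.4554 0.4356]
224 220 237 [0.4532 0.4386] top lower row [0.4575 0.4351]
red 212 243 246 [0.4522 0.4324]
red 216 241 246 [0.4543 0.433 ]
red 220 241 246 [0.4564 0.4331]
red 224 241 247 [0.4584 0.4328]
red 228 242 247 [0.4605 0.4326]
```

The nib centre is at y ≈ 0.4328 and the pointer at about 0.4328, so they agree within 1 mm. I'll settle briefly and hand in.

Emit:
{"fn": "move_arm", "kwargs": {"moves": [[[0,0.0003,0,0,0,0,0],[0,0.0003,0,0,0,0,0],[0,0.0003,0,0,0,0,0],[0,0.0003,0,0,0,0,0],[0,0.0003,0,0,0,0,0]]]}}

```text
clock: 8.7
position: [0.5061, 0.4331, 0.0487]
tool_rot: [-3.141, 0.0, 1.599]
force: [-4.3, -4.3, 8.6]
grip_width: 0.0285
finger_force: 39.8
```

```bash
python3 -c "
from workcell import bot
s=bot.observe();print(s['clock'],s['position'],s['force'],s['grip_width'],s['finger_force']);print(bot.job_done())"
```

```text
8.7 [0.50606535 0.43309436 0.04869042] [-4.31256375 -4.32573945  8.55971492] 0.028484673113591086 39.822580218315125
the job is handed in; nothing more can be done
None
```

I handed in the job at 8.7 s with the treadle pressed to its stop and released, the button held in at 40 N, and the pointer within about 1 mm of the marker by wrist-camera measurement; no verdict came back, and I viewed 11 pictures, one over the limit of 10.

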